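# Set the latched beam gate to its alignment pinhole

## Task

The beam gate on the optical table is latched shut. Lift its latch by the red ball, pull the stiff gate out by the upright grip at its end until the small alignment pinhole is centred in the round port, and lower the latch fully into the notch there so that the gate is locked. Never pull so far that the big opening begins to show in the port, do not disturb the lens behind the gate or the pot and can beside it, and let go at the end.

Things in the scene. Friction and masses are not known exactly. Their poses are not given: they have to be found in the camera images.
- gate_frame: Black frame of the beam gate, fixed to the table. Foot plate 72 (x) x 130 (y) x 10 mm; on it two upright cheeks 84 mm wide (y), 20 mm over both faces (x), tops 132 mm high, with a round 26 mm port through both and a white line over it. Origin: centre of the foot's underside, on the table. x: along the beam, away from the robot; y: the way the gate is pulled open; z up.
- port (a point): Centre of the round port in the cheeks, 111 mm above the table, over the frame's origin.
- gate (a joint): Travel of the gate along frame +y, m: 0 shut; 0.035 pinhole centred in the port; from 0.048 the 26 mm big opening shows in the port; stop at 0.085. About 7 N of sliding friction; stays where left. Aluminium blade 184 mm long, 5 thick, on edge between the cheeks, top at 150 mm. Notches 11 mm wide, 10 deep in its top edge, black line under each, for 0, 0.035 and 0.074.
- gate_grip (a point): Where to hold the gate: on the axis of the upright round grey grip (diameter 16 mm) at the +y end of the blade, 172 mm above the table; moves with the gate. With the gate shut it is 100 mm from the port along frame +y. From 156 mm to its top at 188 mm the grip is free all round and can be pinched from above in any direction.
- pinhole (a point): Centre of the blade's 8 mm alignment pinhole, 111 mm above the table; moves with the gate. 35 mm from the port towards frame -y when shut.
- latch (a joint): Angle of the latch arm, rad: 0 down, its round 8 mm nose fully in the notch over the port, gate locked with 1.5 mm play either way; grows as the ball is raised; nose clear of the blade above 0.3; stop at 1.0. Stiff hinge: about 1 N at the ball, stays at any angle. If no notch is under the nose it stops at about 0.27; pressed down within 2 mm of a notch it centres the gate.
- latch_pivot (a point): Hinge line of the latch (along frame x), at frame y = +34 mm, 150 mm above the table, between two ears that reach 163 mm high, 23 mm over both in x.
- latch_ball (a point): Centre of the red ball, diameter 20 mm, at the free end of the latch arm, to be pinched from above across frame x. It moves on an arc of radius 85 mm about the latch pivot; with the latch down it is at frame y = -50 mm, 164 mm above the table.
- lens_mount: Bystander: black post holder with a round lens, 129 mm high, base 70 x 44 mm, loose, about 100 mm behind the gate (frame +x). Origin on the table. A mirror mount, bolted down, stands behind it.
- swab_pot: Bystander: pale grey pot of cotton swabs, diameter 52 mm, 101 mm high, loose, to the left of the gate. Origin on the table.
- objective_can_0: Bystander: round can with a cream cap and black lower part, diameter 37 mm, 58 mm high, loose, to the left of the gate. Origin on the table.

How it is judged:
By the outcome, as a careful person would: the job done as asked, in the order asked, and still so for the second after the job is handed in, with the robot touching nothing.
It also fails if it takes over 61 s, if anything falls off the work surface, if the arm or the gripper's body presses on something with over 40 N, if the wrist force passes 120 N, or if a joint passes its speed limit or range.

## Robot

A 6-joint arm with a two-finger parallel gripper is mounted at the origin on a cart in front of the work surface, level with it; the furniture and walls round the work are solid. World frame = base frame: x ahead of the robot, y to its left, z up, the work surface at z = 0. Lengths are in m, angles in degrees, forces in N, time in s.
With the tool pointing down it reaches from about 0.375 to 0.9 m from the base axis. Payload 3.1 kg.
Tool frame: the origin (TCP) lies midway between the tips of the shut fingers; the grasp point (between the pads) lies 19 mm behind it; z points along the fingers, y is the line along which they close (so a half turn about z gives the same grasp; the last joint's range is limited). The gripper opens to 85 mm and grips with 20 to 120 N. Pads are 22 mm wide; open, the fingers measure 114 mm over their backs; the gripper's body (76 mm by 85 mm) begins 54 mm behind the grasp point. The pads swing forward as they close: fully open they stand 13 mm farther back than shut.
Start: joints at [66.148, 30.224, 82.088, -0, 67.689, -10.227], TCP at [0.147, 0.607, 0.231] pointing down, gripper open.
Joint ranges: [-176.69, 176.69], [-43.24, 126.21], [12.49, 139.97], [-82, 262], [0, 151.66], [-163.58, 163.58]. Speed limits (degrees/s): [159.86, 159.86, 180, 180, 180, 180].

## Interface

Orientations are given as [roll, pitch, yaw] about the fixed x, y, z axes, in that order (R = Rz(yaw) Ry(pitch) Rx(roll)).
In Python, from workcell import env, capture, order, boxes_of, cut_out gives the robot as it stands.
- The arm moves only by the tool drive_tool, never from a script. Its argument "increments" is a list of rows, each an object with "linear": the shift along the tool's x, y, z in mm, a list of three; "angular": the turn, a rotation vector about the tool's x, y, z in degrees, a list of three; "jaw": the opening, from 0 (shut) to 1 (fully open). A call has 1 to 5 rows; each row shifts and turns the commanded pose from where the row before left it, along the tool's axes as they then stand; what a row does not reach is not made up. A row lasts 1/10 s, in which the tool goes at most 50 mm and 8.59 degrees, less where a joint would pass 70% of its speed; a pose out of reach is approached as far as the arm can. A call is refused whole if a number of a shift passes 50 or a number of a turn 8.59, either way. A call with a gripper value outside its range is refused whole. The fingers move at their own pace and stop on an object; "newtons" is the grip in N (left out, the last holds). Time passes only in rows, so rows that do not move let the fingers close. It gives the time, the measured TCP pose, the force, the opening and the grip force at its end, in the units of the state.
- env.get_obs(): the state, without advancing time (a new reading comes with each control period).
- capture(name): name is "scene" or "top" or "wrist"; returns a dict with "img" (480x640x3 uint8, red, green, blue), "range_z" (480x640 float32, m along the optical axis (not along the pixel's ray), 0 where there is no reading), "fx", "fy", "cx", "cy" (pixels), "R" (3x3) and "t" (3): a world point X has camera coordinates R X + t; the wrist camera has in their place "hand_eye" (4x4, takes a point from camera to tool coordinates, whose origin is the TCP and whose axes are the flange's). Camera axes: x right, y down, z forward; pixel columns grow to the right and rows downward; lengths in m; the calibration is good to about 2 mm. A picture is of the moment at which its call begins: read the wrist's pose just before it.
- order.sign_off(): hands the job in; it is judged then, once.
Trained networks look in the newest picture that a camera, given by its name, has taken for a name from the list of things; names that differ only in an ending like _2 or _b are one class to them, and where a whole thing is asked for, a point or a joint stands for the part that bears it (a point fixed in the world has none). Each returns a list of dicts, best first, with "score" (0 to 1); they miss things now and then, are a little off and sometimes report something else, mostly with a low value. They report only what shows in the picture. A call takes as long as a camera call.
- boxes_of(camera, thing): "point" ([column, row] as shares, 0 to 1, of the picture: columns of its width, rows of its height, amid what is visible of it).
- cut_out(camera, thing): "mask" (480x640 bool, what is visible of it) and "point" ([column, row] as shares, 0 to 1, of the picture: columns of its width, rows of its height, amid what is visible of it).
The state is a dict: "time": time; "qpos": joint angles; "joint_vel": joint speeds; "joint_efforts": joint torques, N m; "tool_pos": TCP position; "eef_rot": TCP orientation; "contact_force": force on the tool from outside, world axes, zero at the start; "wrist_torque": the same for the moment, N m; "width": opening from 0.0 (shut) to 1.0 (fully open); "gripper_force": force on a finger pad.
Only numpy, scipy, OpenCV 4.12 (cv2) and the standard library are available. Lean on these libraries where they do the work, as an engineer would, in place of code of your own. Each camera call takes 0.05 s, during which the arm holds its last target. There are 200 camera calls.

## Working session

There is one attempt and no reset: what is moved stays moved. The work goes in short steps, Python scripts to look and compute and a tool call to move; the robot and the scene stay as the last step left them, time stands still between calls to the robot, and variables do not carry over. Pictures are saved under pics/ and viewed, at most 10 in all, crops included, and the job is handed in when it is done.

Besides the shell and the picture viewer there is one more tool, called after "Call:" as a command line: name --argument value ..., lists and objects as JSON in quotes. drive_tool: Moves the arm, as the interface text tells. Its arguments: {"type":"object","properties":{"increments":{"type":"array"},"newtons":{"type":"number"}},"required":["increments"]}

```bash
mkdir -p pics; cat > h.py <<'E'
import numpy as np, cv2
from workcell import env, capture, order, boxes_of, cut_out
from scipy.spatial.transform import Rotation as Ro
def toolT():
    o=env.get_obs(); T=np.eye(4); T[:3,:3]=Ro.from_euler('xyz',o['eef_rot'],degrees=True).as_matrix(); T[:3,3]=o['tool_pos']; return T
def cam(name):
    T=toolT(); c=capture(name)
    if 'hand_eye' in c:
        M=T@np.array(c['hand_eye'])
    else:
        M=np.eye(4); R=np.array(c['R']); M[:3,:3]=R.T; M[:3,3]=-R.T@np.array(c['t'])
    c['M']=M; return c
def cloud(c):
    z=c['range_z']; v,u=np.mgrid[:480,:640]
    P=np.stack([(u-c['cx'])/c['fx']*z,(v-c['cy'])/c['fy']*z,z],-1)
    W=P@c['M'][:3,:3].T+c['M'][:3,3]; W[z<=0]=np.nan; return W
def proj(c,X):
    q=(np.asarray(X)-c['M'][:3,3])@c['M'][:3,:3]; return np.array([c['fx']*q[0]/q[2]+c['cx'],c['fy']*q[1]/q[2]+c['cy']])
def save(c,n): cv2.imwrite('pics/'+n+'.png',c['img'][:,:,::-1])
E
python3 - <<'E'
from h import *
o=env.get_obs(); print(o['tool_pos'],o['eef_rot'],o['time'],o['width'])
for n in ['top','scene','wrist']:
    c=cam(n); save(c,n+'0'); W=cloud(c); print(n,c['M'][:3,3].round(3))
    for t in ['gate_frame','gate','latch_ball','gate_grip','latch','lens_mount','swab_pot','objective_can_0']:
        for r in cut_out(n,t)[:1]:
            m=r['mask']; w=W[m]; w=w[~np.isnan(w[:,0])]
            print(t,round(r['score'],2),(np.array(r['point'])*[640,480]).round(),m.sum(), np.median(w,0).round(3) if len(w) else None, np.percentile(w,[2,98],axis=0).round(3).tolist() if len(w) else None)
E
```

```text
[0.14692552 0.60675907 0.23031725] [-1.79877460e+02 -2.29150232e-02  1.66372422e+02] 0.0 1.002261412967108
top [0.382 0.147 1.207]
gate_frame 0.76 [362. 275.] 2678 [0.519 0.056 0.057] [[0.491, -0.03, 0.005], [0.56, 0.15, 0.185]]
gate 0.76 [336. 272.] 471 [0.528 0.114 0.139] [[0.517, -0.044, 0.001], [0.542, 0.156, 0.189]]
latch_ball 0.58 [377. 270.] 302 [0.525 0.036 0.16 ] [[0.515, -0.007, 0.148], [0.534, 0.084, 0.175]]
gate_grip 0.73 [335. 269.] 459 [0.528 0.12  0.14 ] [[0.517, -0.04, 0.002], [0.539, 0.156, 0.189]]
latch 0.8 [379. 271.] 296 [0.524 0.033 0.16 ] [[0.515, -0.007, 0.153], [0.532, 0.085, 0.175]]
lens_mount 0.76 [368. 233.] 574 [0.618 0.043 0.04 ] [[0.59, 0.021, 0.004], [0.653, 0.057, 0.128]]
swab_pot 0.78 [221. 296.] 655 [0.494 0.339 0.036] [[0.469, 0.31, -0.003], [0.516, 0.371, 0.099]]
objective_can_0 0.95 [228. 229.] 352 [0.631 0.332 0.056] [[0.617, 0.316, 0.006], [0.651, 0.35, 0.061]]
scene [ 0.089 -0.502  0.821]
gate_frame 0.89 [332. 305.] 5810 [0.517 0.036 0.089] [[0.489, -0.039, 0.002], [0.557, 0.148, 0.175]]
gate 0.58 [344. 268.] 382 [0.522 0.028 0.161] [[0.512, -0.01, 0.145], [0.529, 0.08, 0.176]]
latch_ball 0.89 [343. 271.] 446 [0.522 0.034 0.161] [[0.512, -0.01, -0.0], [0.637, 0.167, 0.176]]
gate_grip 0.67 [334. 267.] 1539 [0.524 0.061 0.133] [[0.515, -0.042, 0.086], [0.536, 0.151, 0.187]]
latch 0.54 [338. 266.] 413 [0.522 0.036 0.161] [[0.512, -0.01, 0.002], [0.635, 0.166, 0.176]]
lens_mount 0.82 [385. 287.] 1229 [0.619 0.034 0.046] [[0.593, 0.016, -0.001], [0.719, 0.117, 0.128]]
swab_pot 0.59 [227. 234.] 1013 [0.486 0.321 0.053] [[0.467, 0.308, 0.005], [0.516, 0.359, 0.097]]
objective_can_0 0.58 [288. 210.] 483 [0.627 0.323 0.046] [[0.616, 0.314, 0.003], [0.65, 0.35, 0.06]]
wrist [0.074 0.626 0.375]
```

```bash
python3 - <<'E'
from h import *
for n in ['top','scene']:
    c=cam(n); W=cloud(c); hsv=cv2.cvtColor(c['img'],cv2.COLOR_RGB2HSV)
    reg=(W[...,0]>.45)&(W[...,0]<.58)&(W[...,1]>-.1)&(W[...,1]<.2)
    red=reg&((hsv[...,0]<8)|(hsv[...,0]>172))&(hsv[...,1]>130)&(hsv[...,2]>60)&(W[...,2]>.14)
    g=reg&(W[...,2]>.163)&(W[...,1]>.1)
    bl=reg&(W[...,2]>.143)&(W[...,2]<.153)&(W[...,1]<.2)
    ck=reg&(W[...,2]>.125)&(W[...,2]<.137)
    for k,m in dict(red=red,grip=g,blade=bl,cheek=ck).items():
        w=W[m]; 
        if len(w)<5: print(k,len(w)); continue
        d=np.linalg.svd((w-w.mean(0))[:,:2],full_matrices=False)[2][0]
        print(n,k,len(w),'px',np.argwhere(m).mean(0).round(1)[::-1],w.mean(0).round(4),w.min(0).round(3),w.max(0).round(3),'dir x/y',round(d[0]/d[1],3))
    if n=='top': cv2.imwrite('pics/a.png',cv2.resize(c['img'][200:340,200:440,::-1],None,fx=3,fy=3))
    else: cv2.imwrite('pics/b.png',cv2.resize(c['img'][180:400,200:460,::-1],None,fx=2.7,fy=2.7))
E
```

```text
top red 84 px [399.6 272.2] [5.214e-01 5.000e-04 1.710e-01] [ 0.513 -0.008  0.164] [0.532 0.008 0.177] dir x/y 5.524
top grip 76 px [315.7 266.1] [0.5324 0.1492 0.1843] [0.526 0.142 0.164] [0.541 0.156 0.191] dir x/y 5.747
top blade 171 px [353.9 271.2] [0.5273 0.0802 0.1486] [ 0.513 -0.042  0.143] [0.545 0.156 0.153] dir x/y 0.074
top cheek 277 px [371.7 275.2] [0.5221 0.0464 0.1304] [ 0.513 -0.04   0.125] [0.538 0.156 0.137] dir x/y 0.068
scene red 135 px [353.1 276.2] [ 0.518  -0.0038  0.17  ] [ 0.51  -0.013  0.15 ] [0.529 0.011 0.177] dir x/y -0.497
scene grip 158 px [299.4 219.5] [0.5306 0.1452 0.179 ] [0.525 0.139 0.163] [0.541 0.157 0.19 ] dir x/y -2.723
scene blade 386 px [331.4 264.5] [0.5233 0.0569 0.1484] [ 0.512 -0.043  0.143] [0.541 0.153 0.153] dir x/y 0.067
scene cheek 556 px [334.9 278.1] [0.5191 0.0426 0.1312] [ 0.51  -0.044  0.125] [0.532 0.153 0.137] dir x/y 0.06
```

View pics/a.png

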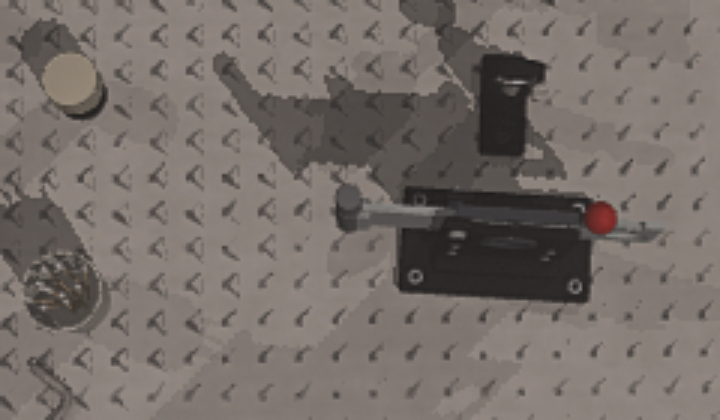

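View pics/b.png

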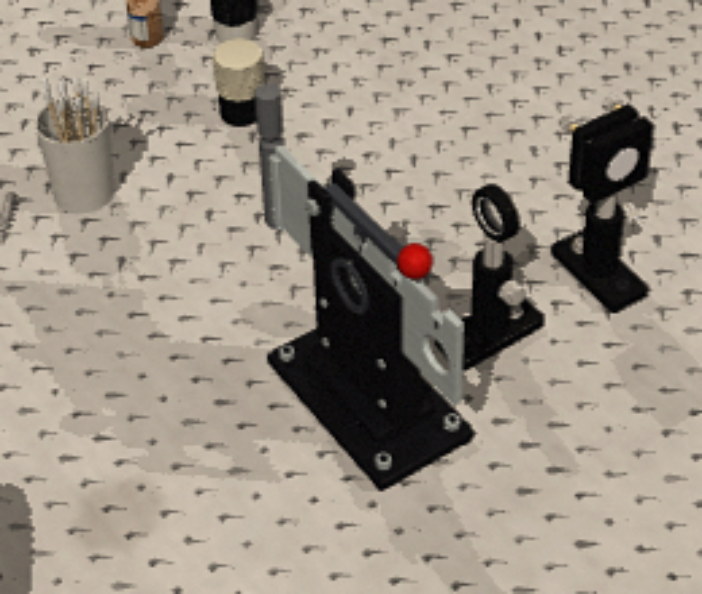

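The pictures show the shut gate with the ball at crop (600,217) and the grip at (348,208). They measure 149 mm apart against an expected 150, so the frame yaw is about −4.1°. Now I'll move above the ball.

Call:
drive_tool --increments '[{"linear": [-34, -33.5, -2], "angular": [0, 0, 0], "jaw": 1}, {"linear": [-34, -33.5, -2], "angular": [0, 0, 0], "jaw": 1}, {"linear": [-34, -33.5, -2], "angular": [0, 0, 0], "jaw": 1}, {"linear": [-34, -33.5, -2], "angular": [0, 0, 0], "jaw": 1}, {"linear": [-34, -33.5, -2], "angular": [0, 0, 0], "jaw": 1}]'

```text
time: 1.95
tool_pos: [0.2737, 0.4031, 0.2416]
eef_rot: [180.0, 0.0, 166.4]
contact_force: [1.1, 0.5, 1.0]
width: 1.0
gripper_force: 0.0
```

Call:
drive_tool --increments '[{"linear": [-34, -33.5, -2], "angular": [0, 0, 0], "jaw": 1}, {"linear": [-34, -33.5, -2], "angular": [0, 0, 0], "jaw": 1}, {"linear": [-34, -33.5, -2], "angular": [0, 0, 0], "jaw": 1}, {"linear": [-34, -33.5, -2], "angular": [0, 0, 0], "jaw": 1}, {"linear": [-34, -33.5, -2], "angular": [0, 0, 0], "jaw": 1}]'

```text
time: 2.45
tool_pos: [0.3996, 0.2001, 0.2518]
eef_rot: [180.0, 0.1, 166.4]
contact_force: [0.3, 0.5, -0.4]
width: 1.003
gripper_force: 0.0
```

Call:
drive_tool --increments '[{"linear": [-34, -33.5, -2], "angular": [0, 0, 0], "jaw": 1}, {"linear": [-34, -33.5, -2], "angular": [0, 0, 0], "jaw": 1}, {"linear": [-34, -33.5, -2], "angular": [0, 0, 0], "jaw": 1}, {"linear": [-34, -33.5, -2], "angular": [0, 0, 0], "jaw": 1}, {"linear": [-31, -32, -2], "angular": [0, 0, 0], "jaw": 1}]'

```text
time: 2.95
tool_pos: [0.523, -0.0011, 0.2617]
eef_rot: [180.0, 0.1, 166.3]
contact_force: [0.6, 1.3, -1.0]
width: 0.999
gripper_force: 0.0
```

Call:
drive_tool --increments '[{"linear": [0, 0, 0], "angular": [0, 0, 8.1], "jaw": 1}, {"linear": [0, 0, 0], "angular": [0, 0, 8.1], "jaw": 1}, {"linear": [0, 0, 0], "angular": [0, 0, 8.1], "jaw": 1}, {"linear": [0, 0, 0], "angular": [0, 0, 8.1], "jaw": 1}, {"linear": [0, 0, 0], "angular": [0, 0, 8.1], "jaw": 1}]'

```text
time: 3.45
tool_pos: [0.5219, 0.0009, 0.2614]
eef_rot: [180.0, 0.0, 125.5]
contact_force: [-0.0, 0.3, 0.4]
width: 0.997
gripper_force: 0.0
```

Call:
drive_tool --increments '[{"linear": [0, 0, 0], "angular": [0, 0, 8], "jaw": 1}, {"linear": [0, 0, 0], "angular": [0, 0, 8], "jaw": 1}, {"linear": [0, 0, 0], "angular": [0, 0, 8], "jaw": 1}, {"linear": [0, 0, 0], "angular": [0, 0, 8], "jaw": 1}, {"linear": [0, 0, 0], "angular": [0, 0, 8], "jaw": 1}]'

```text
time: 3.95
tool_pos: [0.5219, 0.001, 0.2614]
eef_rot: [180.0, 0.0, 85.5]
contact_force: [0.4, 1.3, 0.1]
width: 1.001
gripper_force: 0.0
```

```bash
cat > w.py <<'E'
from h import *
import sys
o=env.get_obs(); print(o['time'],o['tool_pos'].round(4),o['eef_rot'].round(2),o['width'],o['contact_force'].round(1))
c=cam('wrist'); save(c,sys.argv[1]); W=cloud(c); hsv=cv2.cvtColor(c['img'],cv2.COLOR_RGB2HSV)
reg=(W[...,0]>.45)&(W[...,0]<.58)&(W[...,1]>-.1)&(W[...,1]<.25)
red=reg&((hsv[...,0]<8)|(hsv[...,0]>172))&(hsv[...,1]>130)&(hsv[...,2]>60)&(W[...,2]>.13)
ms=dict(red=red,grip=reg&(W[...,2]>.165)&(W[...,2]<.2)&(W[...,1]>.1),gtop=reg&(W[...,2]>.184)&(W[...,2]<.194)&(W[...,1]>.1),blade=reg&(W[...,2]>.144)&(W[...,2]<.154))
for k,m in ms.items():
    w=W[m]
    if len(w)<5: print(k,len(w)); continue
    d=np.linalg.svd((w-w.mean(0))[:,:2],full_matrices=False)[2][0]
    print(k,len(w),'px',np.argwhere(m).mean(0).round(1)[::-1],w.mean(0).round(4),w.min(0).round(3),w.max(0).round(3),'mid',((w.min(0)+w.max(0))/2).round(4),'dir',round(d[0]/d[1],3))
E
python3 w.py w1
```

```text
3.95 [0.5219 0.001  0.2614] [179.99   0.    85.54] 1.0007418464074471 [0.4 1.3 0.1]
red 597 px [319.6 246.6] [0.5199 0.0027 0.1727] [ 0.51  -0.008  0.166] [0.529 0.011 0.177] mid [0.5197 0.0014 0.1713] dir -3.133
grip 379 px [319.   7.] [0.5307 0.144  0.1778] [0.523 0.142 0.165] [0.539 0.15  0.19 ] mid [0.531  0.146  0.1777] dir -12.597
gtop 100 px [319.3   2.1] [0.5308 0.1435 0.1872] [0.525 0.142 0.184] [0.536 0.146 0.19 ] mid [0.5308 0.144  0.1872] dir -17.53
blade 1137 px [319.3  86.5] [0.5275 0.1038 0.1503] [ 0.51  -0.041  0.144] [0.541 0.151 0.154] mid [0.5258 0.055  0.149 ] dir 0.078
```

View pics/w1.png

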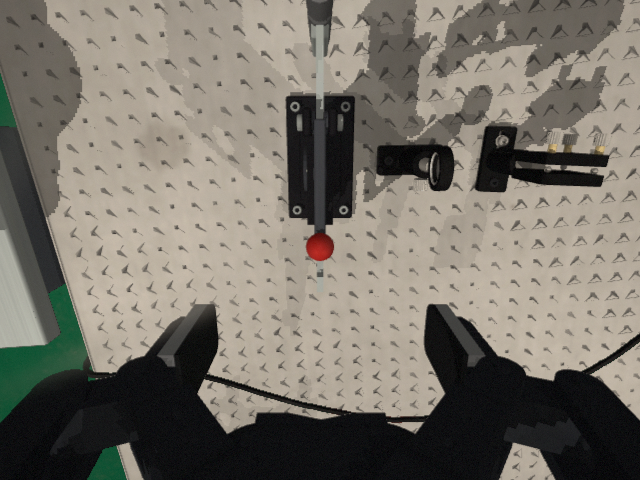

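Seen from the wrist, the blade runs straight up column 319 and the ball sits at (320,247), so the yaw of 85.5° is right. Descending to pinch the ball.

Call:
drive_tool --increments '[{"linear": [0, -1.5, 30], "angular": [0, 0, 0], "jaw": 0.6}, {"linear": [0, 0, 30], "angular": [0, 0, 0], "jaw": 0.6}, {"linear": [0, 0, 30], "angular": [0, 0, 0], "jaw": 0.6}, {"linear": [0, 0, 26], "angular": [0, 0, 0], "jaw": 0.6}, {"linear": [0, 0, 0], "angular": [0, 0, 0], "jaw": 0.6}]' --newtons 30

```text
time: 4.5
tool_pos: [0.5179, 0.0016, 0.1425]
eef_rot: [-179.6, -0.1, 86.0]
contact_force: [-0.8, 1.0, -0.3]
width: 0.599
gripper_force: 0.0
```

Call:
drive_tool --increments '[{"linear": [0, 0, 0], "angular": [0, 0, 0], "jaw": 0}, {"linear": [0, 0, 0], "angular": [0, 0, 0], "jaw": 0}, {"linear": [0, 0, 0], "angular": [0, 0, 0], "jaw": 0}, {"linear": [0, 0, 0], "angular": [0, 0, 0], "jaw": 0}, {"linear": [0, 0, 0], "angular": [0, 0, 0], "jaw": 0}]' --newtons 30

```text
time: 5.0
tool_pos: [0.5212, 0.0009, 0.1463]
eef_rot: [179.9, 0.0, 85.9]
contact_force: [0.0, -0.7, 0.6]
width: 0.211
gripper_force: 29.3
```

Call:
drive_tool --increments '[{"linear": [2.5, 0, -10.9], "angular": [0, 0, 0], "jaw": 0}, {"linear": [4, 0, -10.3], "angular": [0, 0, 0], "jaw": 0}, {"linear": [5.2, 0, -9.8], "angular": [0, 0, 0], "jaw": 0}, {"linear": [6.5, 0, -9.1], "angular": [0, 0, 0], "jaw": 0}, {"linear": [7.6, 0, -8.1], "angular": [0, 0, 0], "jaw": 0}]'

```text
time: 5.5
tool_pos: [0.523, 0.0274, 0.1947]
eef_rot: [179.9, 0.0, 85.9]
contact_force: [3.4, -1.1, -2.2]
width: 0.202
gripper_force: 29.3
```

Call:
drive_tool --increments '[{"linear": [0, 0, 0], "angular": [0, 0, 0], "jaw": 0.5}, {"linear": [0, 0, 0], "angular": [0, 0, 0], "jaw": 0.5}, {"linear": [0, 0, 0], "angular": [0, 0, 0], "jaw": 0.5}, {"linear": [0, 0, -35], "angular": [0, 0, 0], "jaw": 0.5}, {"linear": [0, 0, -35], "angular": [0, 0, 0], "jaw": 0.5}]'

```text
time: 6.0
tool_pos: [0.5206, 0.0269, 0.2626]
eef_rot: [-179.7, -0.0, 85.8]
contact_force: [0.2, -0.3, 0.3]
width: 0.505
gripper_force: 0.0
```

```bash
python3 w.py w2
```

```text
6.0 [0.5206 0.0269 0.2626] [-1.7966e+02 -3.0000e-02  8.5850e+01] 0.5048677265466696 [ 0.2 -0.3  0.3]
red 865 px [325.6 271.9] [0.5218 0.0274 0.2186] [0.512 0.016 0.209] [0.531 0.035 0.224] mid [0.5218 0.0258 0.2165] dir -13.774
grip 897 px [326.9  45.1] [0.531  0.1491 0.1864] [0.523 0.142 0.165] [0.539 0.158 0.191] mid [0.5311 0.1504 0.1782] dir 0.116
gtop 740 px [327.   42.2] [0.5311 0.1501 0.1888] [0.523 0.142 0.184] [0.539 0.158 0.191] mid [0.5311 0.1504 0.1877] dir 0.177
blade 915 px [325.8 135.7] [0.5271 0.0978 0.1503] [ 0.511 -0.041  0.144] [0.541 0.15  0.154] mid [0.5259 0.0545 0.149 ] dir 0.077
```

View pics/w2.png

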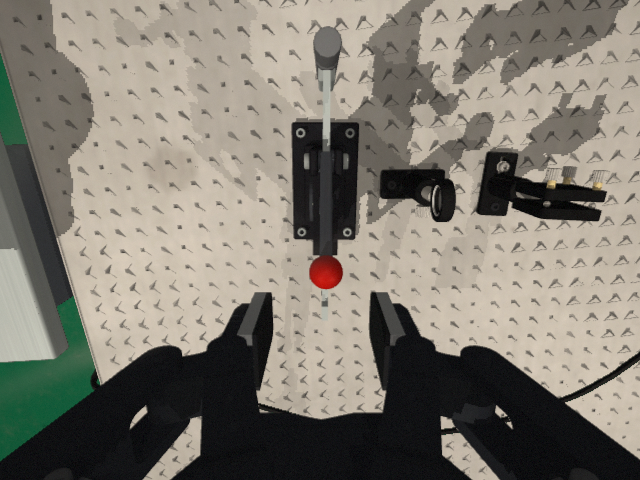

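Ball raised to z≈0.214 (latch about 0.65 rad) and stays there at pixel (326,272); the gate hasn't moved. Next, the grip.

Call:
drive_tool --increments '[{"linear": [42, 0.5, 0], "angular": [0, 0, 0], "jaw": 0.6}, {"linear": [42, 0.5, 0], "angular": [0, 0, 0], "jaw": 0.6}, {"linear": [39.7, 0.4, 0], "angular": [0, 0, 0], "jaw": 0.6}, {"linear": [0, 0, 35], "angular": [0, 0, 0], "jaw": 0.6}, {"linear": [0, 0, 35], "angular": [0, 0, 0], "jaw": 0.6}]'

```text
time: 6.55
tool_pos: [0.5329, 0.1516, 0.1932]
eef_rot: [179.9, -0.0, 86.0]
contact_force: [1.1, -0.0, -0.7]
width: 0.602
gripper_force: 0.0
```

Call:
drive_tool --increments '[{"linear": [0, 0, 25], "angular": [0, 0, 0], "jaw": 0.6}, {"linear": [0, 0, 15], "angular": [0, 0, 0], "jaw": 0.6}, {"linear": [0, 0, 0], "angular": [0, 0, 0], "jaw": 0.6}, {"linear": [0, 0, 0], "angular": [0, 0, 0], "jaw": 0.6}]'

```text
time: 6.95
tool_pos: [0.5323, 0.15, 0.1532]
eef_rot: [-179.9, 0.0, 85.9]
contact_force: [-0.3, 1.0, -1.0]
width: 0.602
gripper_force: 0.0
```

Call:
drive_tool --increments '[{"linear": [0, -1, 0], "angular": [0, 0, 0], "jaw": 0}, {"linear": [0, 0, 0], "angular": [0, 0, 0], "jaw": 0}, {"linear": [0, 0, 0], "angular": [0, 0, 0], "jaw": 0}, {"linear": [0, 0, 0], "angular": [0, 0, 0], "jaw": 0}, {"linear": [0, 0, 0], "angular": [0, 0, 0], "jaw": 0}]' --newtons 80

```text
time: 7.45
tool_pos: [0.5328, 0.1502, 0.1548]
eef_rot: [179.8, -0.0, 85.9]
contact_force: [-0.1, 0.1, 6.3]
width: 0.164
gripper_force: 78.4
```

Call:
drive_tool --increments '[{"linear": [5, 0, 0], "angular": [0, 0, 0], "jaw": 0}, {"linear": [5, 0, 0], "angular": [0, 0, 0], "jaw": 0}, {"linear": [5, 0, 0], "angular": [0, 0, 0], "jaw": 0}, {"linear": [5, 0, 0], "angular": [0, 0, 0], "jaw": 0}, {"linear": [0, 0, 0], "angular": [0, 0, 0], "jaw": 0}]'

```text
time: 7.95
tool_pos: [0.5342, 0.1689, 0.1548]
eef_rot: [179.8, 0.1, 85.9]
contact_force: [1.0, -4.6, 6.6]
width: 0.166
gripper_force: 78.4
```

```bash
cat > g.py <<'E'
from h import *
o=env.get_obs(); print(o['time'],o['tool_pos'].round(4),o['contact_force'].round(1))
u=np.array([.0765,.997]) # frame y
for n in ['top','scene','wrist']:
    c=cam(n); W=cloud(c)
    reg=(W[...,0]>.49)&(W[...,0]<.56)
    s=W[...,0]*u[0]+W[...,1]*u[1]
    b=reg&(W[...,2]>.142)&(W[...,2]<.149)&(W[...,1]<.02); t=reg&(W[...,2]>.18)&(W[...,2]<.193)&(W[...,1]>.1)
    b=b&(np.abs(W[...,0]-.518)<.012)
    for k,m in dict(bladeEnd=b,grip=t).items():
        if m.sum()>3: print(n,k,m.sum(),np.percentile(s[m],[0,3,50,97,100]).round(4))
    save(c,'g%d_%s'%(o['time']*100,n))
E
python3 g.py
```

```text
7.95 [0.5342 0.1689 0.1548] [ 1.  -4.6  6.6]
top bladeEnd 27 [0.0166 0.0166 0.0291 0.0522 0.0562]
scene bladeEnd 64 [0.016  0.0162 0.0394 0.0582 0.059 ]
scene grip 180 [0.1962 0.1968 0.2016 0.2164 0.2201]
wrist grip 3099 [0.1988 0.2028 0.2157 0.2215 0.222 ]
```

Call:
drive_tool --increments '[{"linear": [5, 0, 0], "angular": [0, 0, 0], "jaw": 0}, {"linear": [5, 0, 0], "angular": [0, 0, 0], "jaw": 0}, {"linear": [4, 0, 0], "angular": [0, 0, 0], "jaw": 0}, {"linear": [2.5, 0, 0], "angular": [0, 0, 0], "jaw": 0}, {"linear": [0, 0, 0], "angular": [0, 0, 0], "jaw": 0}]'

```text
time: 8.6
tool_pos: [0.5355, 0.1851, 0.1548]
eef_rot: [179.8, 0.2, 85.9]
contact_force: [0.9, -6.3, 6.0]
width: 0.163
gripper_force: 78.4
```

```bash
python3 g.py; python3 - <<'E'
import cv2,glob
a=cv2.imread(sorted(glob.glob('pics/g8*_scene.png'))[-1])
cv2.imwrite('pics/z1.png',cv2.resize(a[200:340,260:420],None,fx=4,fy=4,interpolation=cv2.INTER_CUBIC))
E
```

```text
8.6 [0.5355 0.1851 0.1548] [ 0.9 -6.3  6. ]
top bladeEnd 14 [0.0362 0.0363 0.0409 0.0576 0.0584]
scene bladeEnd 43 [0.0311 0.0314 0.0392 0.0588 0.0598]
scene grip 189 [0.2117 0.2125 0.2182 0.2321 0.2372]
wrist grip 3100 [0.2147 0.219  0.232  0.2377 0.2382]
```

View pics/z1.png

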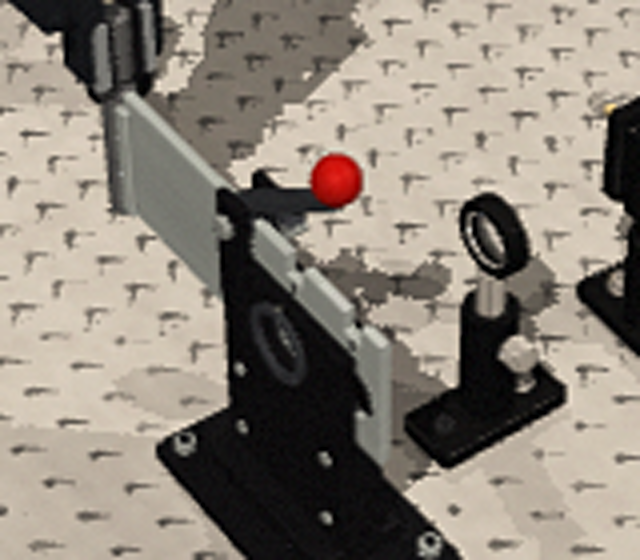

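The scene picture shows the port at (275,340) with the pinhole inside it and the middle notch just above, at (293,270). Total pull is 34.9 mm. I'll release, retreat, and check the notch from above.

Call:
drive_tool --increments '[{"linear": [0, 0, 0], "angular": [0, 0, 0], "jaw": 0.6}, {"linear": [0, 0, 0], "angular": [0, 0, 0], "jaw": 0.6}, {"linear": [0, 0, 0], "angular": [0, 0, 0], "jaw": 0.6}, {"linear": [0, 0, -40], "angular": [0, 0, 0], "jaw": 0.6}, {"linear": [0, 0, -40], "angular": [0, 0, 0], "jaw": 0.6}]'

```text
time: 9.25
tool_pos: [0.5327, 0.1868, 0.2327]
eef_rot: [-179.7, 0.0, 85.9]
contact_force: [0.6, -0.2, 0.7]
width: 0.604
gripper_force: 0.0
```

Call:
drive_tool --increments '[{"linear": [0, 0, -45], "angular": [0, 0, 0], "jaw": 0.6}, {"linear": [-48, 0, 0], "angular": [0, 0, 0], "jaw": 0.6}, {"linear": [-48, 0, 0], "angular": [0, 0, 0], "jaw": 0.6}, {"linear": [-45, 0, 0], "angular": [0, 0, 0], "jaw": 0.6}, {"linear": [0, 0, 0], "angular": [0, 0, 0], "jaw": 0.6}]'

```text
time: 9.75
tool_pos: [0.5237, 0.0417, 0.2784]
eef_rot: [-180.0, 0.1, 85.6]
contact_force: [0.1, -0.6, -0.1]
width: 0.602
gripper_force: 0.0
```

```bash
python3 w.py w3; python3 g.py; python3 - <<'E'
import cv2
a=cv2.imread('pics/w3.png')
cv2.imwrite('pics/z2.png',cv2.resize(a[80:400,240:420],None,fx=1.85,fy=1.85,interpolation=cv2.INTER_CUBIC))
E
```

```text
9.75 [0.5237 0.0417 0.2784] [-1.7997e+02  1.0000e-01  8.5560e+01] 0.6024962016107785 [ 0.1 -0.6 -0.1]
red 728 px [321.6 284.3] [0.5217 0.0276 0.2184] [0.512 0.017 0.209] [0.531 0.035 0.223] mid [0.5216 0.0262 0.2161] dir -11.688
grip 830 px [321.6  15.9] [0.5337 0.1827 0.1852] [0.526 0.177 0.165] [0.542 0.19  0.192] mid [0.5338 0.1836 0.1783] dir -10.231
gtop 618 px [321.6  11.8] [0.5337 0.1838 0.1887] [0.526 0.177 0.184] [0.542 0.19  0.192] mid [0.5338 0.1837 0.1878] dir -12.245
blade 1139 px [321.2  95.3] [0.5304 0.1423 0.1506] [0.51  0.077 0.144] [0.542 0.186 0.154] mid [0.5261 0.1314 0.149 ] dir 0.079
9.8 [0.5237 0.044  0.2783] [-0.4  0.2  0.4]
top bladeEnd 7 [0.0326 0.033  0.0348 0.0396 0.0399]
top grip 66 [0.217  0.2172 0.2241 0.231  0.2314]
scene bladeEnd 42 [0.0318 0.0319 0.0398 0.0578 0.0585]
scene grip 78 [0.215  0.216  0.2201 0.2294 0.2308]
wrist grip 726 [0.2175 0.2181 0.2246 0.2319 0.2333]
```

View pics/z2.png

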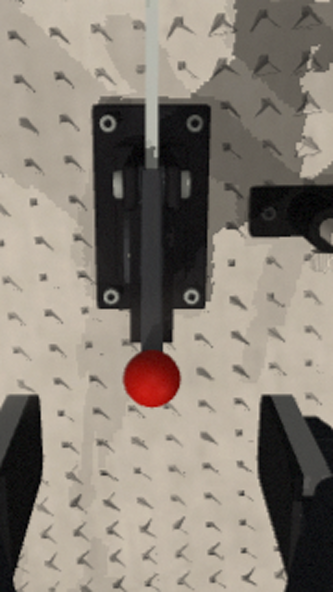

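Call:
drive_tool --increments '[{"linear": [-17, -0.7, 0], "angular": [0, 0, 0], "jaw": 0.6}, {"linear": [0, 0, 30], "angular": [0, 0, 0], "jaw": 0.6}, {"linear": [0, 0, 30], "angular": [0, 0, 0], "jaw": 0.6}, {"linear": [0, 0, 24], "angular": [0, 0, 0], "jaw": 0.6}, {"linear": [0, 0, 0], "angular": [0, 0, 0], "jaw": 0.6}]'

```text
time: 10.45
tool_pos: [0.5195, 0.0311, 0.1914]
eef_rot: [-179.5, -0.1, 86.0]
contact_force: [-0.0, -1.3, -1.1]
width: 0.594
gripper_force: 0.0
```

Call:
drive_tool --increments '[{"linear": [0, 0, 0], "angular": [0, 0, 0], "jaw": 0}, {"linear": [0, 0, 0], "angular": [0, 0, 0], "jaw": 0}, {"linear": [0, 0, 0], "angular": [0, 0, 0], "jaw": 0}, {"linear": [0, 0, 0], "angular": [0, 0, 0], "jaw": 0}, {"linear": [0, 0, 0], "angular": [0, 0, 0], "jaw": 0}]' --newtons 30

```text
time: 10.95
tool_pos: [0.5233, 0.0291, 0.1955]
eef_rot: [179.8, 0.0, 85.9]
contact_force: [1.4, 0.2, -0.4]
width: 0.21
gripper_force: 29.3
```

Call:
drive_tool --increments '[{"linear": [-7.6, 0, 8.1], "angular": [0, 0, 0], "jaw": 0}, {"linear": [-6.5, 0, 9.1], "angular": [0, 0, 0], "jaw": 0}, {"linear": [-5.2, 0, 9.8], "angular": [0, 0, 0], "jaw": 0}, {"linear": [-4, 0, 10.3], "angular": [0, 0, 0], "jaw": 0}, {"linear": [-2.5, 0, 10.9], "angular": [0, 0, 0], "jaw": 0}]'

```text
time: 11.45
tool_pos: [0.5212, 0.0023, 0.1459]
eef_rot: [179.9, 0.0, 85.8]
contact_force: [0.8, 3.3, 28.7]
width: 0.211
gripper_force: 32.3
```

Call:
drive_tool --increments '[{"linear": [0, 0, 1], "angular": [0, 0, 0], "jaw": 0}, {"linear": [0, 0, 1], "angular": [0, 0, 0], "jaw": 0}, {"linear": [0, 0, 0], "angular": [0, 0, 0], "jaw": 0}]'

```text
time: 11.75
tool_pos: [0.5213, 0.0022, 0.1449]
eef_rot: [179.9, 0.1, 85.9]
contact_force: [0.2, -2.4, 10.6]
width: 0.203
gripper_force: 31.6
```

```bash
python3 g.py; python3 - <<'E'
from h import *
c=cam('scene');W=cloud(c); hsv=cv2.cvtColor(c['img'],cv2.COLOR_RGB2HSV)
m=((hsv[...,0]<8)|(hsv[...,0]>172))&(hsv[...,1]>130)&(hsv[...,2]>60)&(W[...,2]>.13)&(W[...,0]>.45)&(W[...,0]<.58)
w=W[m];print(len(w),w.mean(0),w.min(0),w.max(0))
E
```

```text
11.75 [0.5213 0.0022 0.1449] [ 0.2 -2.4 10.6]
top grip 67 [0.217  0.2172 0.2241 0.231  0.2312]
scene bladeEnd 23 [0.0303 0.0316 0.0334 0.0369 0.0373]
scene grip 77 [0.2151 0.2153 0.2204 0.2304 0.2321]
wrist bladeEnd 17 [0.0484 0.0485 0.0513 0.0529 0.053 ]
96 [ 0.5194326  -0.00682053  0.16979957] [ 0.50977037 -0.01259104  0.15725598] [0.52775151 0.00468084 0.18746579]
```

Call:
drive_tool --increments '[{"linear": [0, 0, 0], "angular": [0, 0, 0], "jaw": 0.6}, {"linear": [0, 0, 0], "angular": [0, 0, 0], "jaw": 0.6}, {"linear": [0, 0, 0], "angular": [0, 0, 0], "jaw": 0.6}, {"linear": [0, 0, -40], "angular": [0, 0, 0], "jaw": 0.6}, {"linear": [0, 0, -40], "angular": [0, 0, 0], "jaw": 0.6}]'

```text
time: 12.45
tool_pos: [0.5184, 0.0038, 0.2231]
eef_rot: [-179.6, -0.1, 85.9]
contact_force: [0.5, -0.1, -0.8]
width: 0.602
gripper_force: 0.0
```

Call:
drive_tool --increments '[{"linear": [-30, 0, -40], "angular": [0, 0, 0], "jaw": 0.6}, {"linear": [-30, 0, 0], "angular": [0, 0, 0], "jaw": 0.6}, {"linear": [0, 0, 0], "angular": [0, 0, 0], "jaw": 0.6}]'

```text
time: 12.75
tool_pos: [0.5163, -0.0592, 0.2652]
eef_rot: [179.9, 0.1, 85.7]
contact_force: [-0.3, -1.4, -0.1]
width: 0.603
gripper_force: 0.0
```

```bash
python3 w.py w4; python3 g.py; python3 - <<'E'
from h import *
for n in ['scene','top']:
    c=cam(n);W=cloud(c); hsv=cv2.cvtColor(c['img'],cv2.COLOR_RGB2HSV)
    m=((hsv[...,0]<8)|(hsv[...,0]>172))&(hsv[...,1]>130)&(hsv[...,2]>60)&(W[...,2]>.13)&(W[...,0]>.45)&(W[...,0]<.58)
    w=W[m];print(n,len(w),np.argwhere(m).mean(0)[::-1].round(1),w.mean(0).round(4),w.max(0).round(4))
    for t in ['lens_mount','swab_pot','objective_can_0']:
        for r in cut_out(n,t)[:1]:
            q=W[r['mask']]; print(t,(np.array(r['point'])*[640,480]).round(),np.nanmedian(q,0).round(3))
    if n=='scene': cv2.imwrite('pics/z3.png',cv2.resize(c['img'][190:350,250:430,::-1],None,fx=3.7,fy=3.7,interpolation=cv2.INTER_CUBIC))
E
```

```text
12.75 [ 0.5163 -0.0592  0.2652] [1.7988e+02 1.1000e-01 8.5710e+01] 0.6029146938380716 [-0.3 -1.4 -0.1]
red 701 px [320.6 158. ] [0.5196 0.0011 0.1718] [ 0.51  -0.009  0.165] [0.529 0.01  0.176] mid [0.5195 0.0006 0.1707] dir 5.246
grip 0
gtop 0
blade 228 px [321.1  22.8] [0.5261 0.0839 0.1505] [0.51  0.046 0.144] [0.541 0.097 0.154] mid [0.5259 0.0715 0.149 ] dir 0.097
12.8 [ 0.5154 -0.0574  0.2641] [-0.7  0.4 -0.6]
top grip 67 [0.2169 0.2171 0.2241 0.231  0.2312]
scene bladeEnd 35 [0.0305 0.0307 0.0391 0.0585 0.0593]
scene grip 76 [0.2145 0.215  0.2203 0.2284 0.2291]
scene 136 [353.2 276.9] [ 0.518  -0.004   0.1687] [0.5273 0.0137 0.1763]
lens_mount [382. 289.] [0.618 0.035 0.04 ]
swab_pot [228. 235.] [0.486 0.321 0.053]
objective_can_0 [293. 206.] [0.635 0.33  0.053]
top 84 [399.7 272.3] [5.215e-01 3.000e-04 1.698e-01] [0.5317 0.008  0.1757]
lens_mount [370. 232.] [0.618 0.043 0.013]
swab_pot [220. 296.] [0.494 0.338 0.037]
objective_can_0 [224. 226.] [0.631 0.331 0.056]
```

View pics/z3.png

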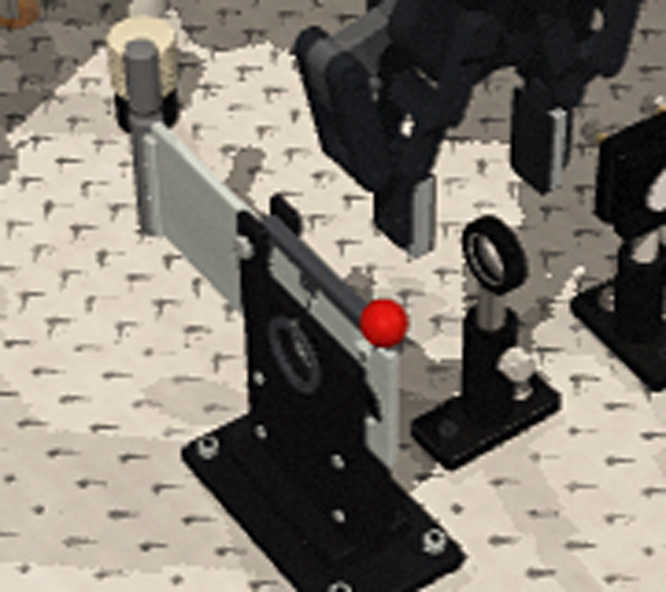

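The picture shows the latch lying flat, with the ball at (384,323) back at its shut height. The gate is about 35 mm out, the lens, pot and can haven't moved, and the gripper is clear. Handing in.

```bash
python3 -c "
from h import *
print(order.sign_off())"
```

```text
the job is handed in; nothing more can be done
None
```

The gate is out about 35 mm with the pinhole at the port, the latch is fully down in that notch, the lens, pot and can are undisturbed, and the gripper is clear; I handed the job in at about 13 s, and no verdict came back.

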